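Register the grey card and hold the spring clamp gaping round its edge

ROBOT

A 7-joint arm with a two-finger parallel gripper is mounted at the origin on the work surface. World frame = base frame: x ahead of the robot, y to its left, z up, the work surface at z = 0. Lengths are in m, angles in rad, forces in N, time in s.
With the tool pointing down it reaches from about 0.35 to 0.9 m from the base axis. Payload 8.1 kg.
Tool frame: the origin (TCP) lies at the very end of the fingers, on their centre line; the grasp point (between the pads) lies 19 mm behind it (grasp_offset is the distance from the TCP to the grasp point, in m); z points along the fingers, y is the line along which they close (so a half turn about z gives the same grasp; the last joint's range is limited). The gripper opens to 92 mm and grips with 3 to 60 N. Pads are 19 mm wide; open, the fingers measure 130 mm over their backs; the gripper's body (75 mm by 190 mm) begins 47 mm behind the grasp point.
Start: joints at [-0.103, 0.434, 0.025, 1.573, -0.012, 1.134, -0.075], TCP at [0.625, -0, 0.227] pointing down, gripper open.
Joint ranges: [-2.62, 2.62], [-0.44, 2.09], [-1.27, 1.32], [0.08, 2.57], [-1.32, 4.46], [0.12, 2], [-2.74, 2.74]. Speed limits (rad/s): [2.22, 2.22, 3.01, 3.01, 3.14, 3.14, 3.14].

INTERFACE

Orientations are given as a rotation vector (axis times angle).
In Python, from cell import observe, get_image, camera_params, sign_off, silhouettes, grasp_offset gives the robot as it stands. The module is installed in compiled form; this text tells all that it offers.
- The arm moves only by the tool jog_arm, never from a script. Its argument "motion" is a list that holds one entry, the list of rows, each a list of 7 numbers: the shift along the tool's x, y, z in m, then the turn, a rotation vector about the tool's x, y, z in rad, then the closure, from -1 (fully open) to 1 (shut), so that 0 is half open. In form: [[[dx, dy, dz, wx, wy, wz, hand], ...]]. A call has 1 to 10 rows; each row is the pose to reach, as a shift and turn from the pose commanded when the call began, along the tool's axes at that moment; what a row does not reach only later rows make up. A row lasts 1/12 s, in which the tool goes at most 41.7 mm and 7.16 degrees, less where a joint would pass 70% of its speed; a pose out of reach is approached as far as the arm can. A call with a gripper value outside its range is refused whole. The fingers move at their own pace and stop on an object; "force" is the grip in N (left out, the last holds). Time passes only in rows, so rows that repeat a pose let the fingers close. It gives the time, the measured TCP pose, the force, the opening and the grip force at its end, in the units of the state.
- observe(): the state, without advancing time (a new reading comes with each control period).
- get_image(name): name is "scene" or "side" or "wrist"; returns the picture (480x640x3 uint8, red, green, blue); there is no depth.
- camera_params(name): a dict with "vertical_fov" (degrees; the focal length in pixels is half the picture's height over the tangent of half this angle, whatever the lens; pixels are square), "cx", "cy" (the principal point, pixels), "T" (4x4, takes a point from camera to world coordinates). Camera axes: x right, y down, z forward; pixel columns grow to the right and rows downward; lengths in m; the calibration is good to about 2 mm. A picture is of the moment at which its call begins: read the wrist's pose just before it. camera_params takes no time and is no camera call; for the wrist camera it gives the pose at the moment of the call.
- sign_off(): hands the job in; it is judged then, once.
Trained networks look in the newest picture that a camera, given by its name, has taken for a name from the list of things; names that differ only in an ending like _2 or _b are one class to them, and where a whole thing is asked for, a point or a joint stands for the part that bears it (a point fixed in the world has none). Each returns a list of dicts, best first, with "p" (0 to 1); they miss things now and then, are a little off and sometimes report something else, mostly with a low value. They report only what shows in the picture. A call takes as long as a camera call. They do not tell look-alikes from the thing itself.
- silhouettes(query, camera): "mask" (480x640 bool, what is visible of it) and "pixel" ([column, row] in pixels, amid what is visible of it).
The state is a dict: "clock": time; "joints": joint angles; "dq": joint speeds; "joint_efforts": joint torques, N m; "position": TCP position; "ee_rot": TCP orientation; "force": force on the tool from outside, world axes, zero at the start; "ft_torque": the same for the moment, N m; "width": opening from 0.0 (shut) to 1.0 (fully open); "gripper_force": force on a finger pad.
Only numpy, scipy, OpenCV 4.12 (cv2) and the standard library are available. Lean on these libraries where they do the work, as an engineer would, in place of code of your own. Each camera call takes 0.05 s, during which the arm holds its last target. There are 200 camera calls.

TASK

Push the grey card along the groove of its bamboo stand until it is home against the upright stop. Then pick up the spring clamp by its handles, squeeze it wide open and bring it in from the card's free end, so that the open jaws stand either side of the free edge, about half-way up it and reaching about 2 cm past it, ready for me to slip a test strip in beside the card. Finish holding it there, gaping and still, touching neither card nor stand, with the card still home and the lens, tube and caps left where they are.

Things in the scene. Friction and masses are not known exactly. Their poses are not given: they have to be found in the camera images.
- stand: Fixed bamboo card stand, 64 mm (its x) x 150 mm (its y) x 24 mm high. Origin: centre of its underside, on the shelf. A groove 6.5 mm wide runs along its y axis in the middle (x = 0), floor 8 mm above the shelf, open at the -y end. At the +y end an upright stop, 64 mm wide, 12 mm thick and 72 mm high, has its inner face at y = +63 mm in the stand's frame.
- card_center (a point): Centre of the loose rigid grey card (85 g), 5 mm thick (its x) x 140 mm long (its y) x 90 mm high (its z), standing on its long edge in the groove, its centre 53 mm and its top 98 mm above the shelf. Its +y edge faces the stop; home, its centre is at y = -7 mm in the stand's frame. It starts 20 to 45 mm short of the stop and slides at under 2 N.
- card_stop_edge (a point): Middle (half-way up) of the card's leading upright edge, the one that goes against the stop. Same axes as the card.
- card_free_edge (a point): Middle (half-way up) of the card's other, free upright edge, at the open end of the groove, 53 mm above the shelf; home, it is at y = -77 mm in the stand's frame. Same axes as the card.
- clamp_pivot (a point): Black plastic spring clamp (75 g), loose, lying flat on its side, 24 mm high (z), 124 mm long; this point is on its upright pivot axis, half-way up (12 mm above the shelf). Its +y points to the jaws, -y to the handles. Shut, the jaw pads (14 mm long, 22 mm high) meet at x = 0 and end 58 mm ahead of the pivot; behind them the mouth is open back to 15 mm from the pivot.
- clamp_grip (a point): Point midway between the clamp's two handles, half-way up, 50 mm behind the pivot: squeeze here along the clamp's x. The rubber grips run from 33 to 66 mm behind the pivot, each 7 mm thick, 24 mm high. Outer faces here: 60 mm apart when shut (65 mm at the very ends), 31 mm when fully squeezed. Squeezed, the clamp creeps 5 to 8 mm jaws-first.
- clamp_tip_a (a point): Inner front corner of the jaw on the clamp's +x side, half-way up, 58 mm ahead of the pivot. Axes turn with this half of the clamp (the same half as clamp_pivot and clamp_grip).
- clamp_tip_b (a point): Inner front corner of the jaw on the clamp's -x side, half-way up, 58 mm ahead of the pivot. Axes turn with this half of the clamp.
- clamp_jaw (a joint): Opening of the clamp, the angle between its halves: 0 shut, 0.56 rad fully open at a hard stop (jaw tips then about 32 mm apart; each half turns by half of it). The spring needs 6 N on each handle to start and 11 N to open fully; squeeze with 20 to 30 N. Let go, the jaws spring shut.
- lens_center (a point): Centre of the grey rubberized lens standing on the shelf, 75 mm across, 85 mm high. Leave alone.
- tube_center (a point): Centre of the chrome extension tube (a ring) standing on the shelf, 64 mm across, 36 mm high. Leave alone.
- cap1_center (a point): Centre of a black plastic body cap lying on the shelf, 60 mm across, 12 mm high. Leave alone.
- cap2_center (a point): Centre of the other such body cap. Leave alone.
Not all that is in view belongs to the job. Of the things shaped like the part that bears card_center, the grey one is meant. Of the things shaped like the stand, the wooden one is meant.

How it is judged:
On the way:
1. the card is home against the stop, standing in its groove, with the clamp not yet at its free edge (pivot more than 60 mm from the edge) (y of card_stop_edge in the frame of stand above 0.0605 m and z of card_center in the frame of stand below 0.056 m and angle between card_center's own z axis and vertical below 0.2 rad and distance between clamp_pivot and card_free_edge above 0.06 m), for 0.2 s.
At the end, for the whole second after the job is handed in: Card in its groove within 2.5 mm of the stop; fingers hold the clamp still in the air, open at least 0.40 rad; a jaw tip on each side of the card, 3 mm or more off its face, 8 to 42 mm past its free edge, within 22 mm of its half height; clamp touching neither card nor stand (y of card_stop_edge in the frame of stand above 0.0605 m and z of card_center in the frame of stand below 0.056 m and angle between card_center's own z axis and vertical below 0.2 rad and value of joint clamp_jaw above 0.4 rad and ((x of clamp_tip_a in the frame of card_center above 0.0055 m and x of clamp_tip_b in the frame of card_center below -0.0055 m) or (x of clamp_tip_b in the frame of card_center above 0.0055 m and x of clamp_tip_a in the frame of card_center below -0.0055 m)) and y of clamp_tip_a in the frame of card_center between -0.062 and -0.028 m and z of clamp_tip_a in the frame of card_center between -0.022 and 0.022 m and y of clamp_tip_b in the frame of card_center between -0.062 and -0.028 m and z of clamp_tip_b in the frame of card_center between -0.022 and 0.022 m and contact force between clamp and card below 0.3 N and contact force between clamp and stand below 0.3 N and contact force between the fingers and clamp above 3 N and linear speed of clamp below 0.02 m/s); the arm keeps its last pose, push and grip.
It fails at once if the lens is moved by more than 15 mm (distance of lens_center from where it was at the start of the episode above 0.015 m).
It fails at once if the extension tube is moved by more than 15 mm (distance of tube_center from where it was at the start of the episode above 0.015 m).
It fails at once if the first body cap is moved by more than 15 mm (distance of cap1_center from where it was at the start of the episode above 0.015 m).
It fails at once if the second body cap is moved by more than 15 mm (distance of cap2_center from where it was at the start of the episode above 0.015 m).
It also fails if it takes over 58 s, if anything falls off the work surface, if the arm or the gripper's body presses on something with over 40 N, if the wrist force passes 120 N, or if a joint passes its speed limit or range.

## Working session

There is one attempt and no reset: what is moved stays moved. The work goes in short steps, Python scripts to look and compute and a tool call to move; the robot and the scene stay as the last step left them, time stands still between calls to the robot, and variables do not carry over. Pictures are saved under pics/ and viewed, at most 10 in all, crops included, and the job is handed in when it is done.

Besides the shell and the picture viewer there is one more tool, called after "Request:" in YAML: its name, and indented under it one key for each argument. jog_arm: Moves the arm, as the interface text tells. Its arguments: {"type":"object","properties":{"motion":{"type":"array"},"force":{"type":"number"}},"required":["motion"]}

```bash
mkdir -p pics; cat > h.py <<'E'
import numpy as np, cv2
from cell import *
from scipy.spatial.transform import Rotation as R
def K(p):
    f=240/np.tan(np.radians(p["vertical_fov"])/2); return f,p["cx"],p["cy"]
def ray(p,uv):
    f,cx,cy=K(p);T=np.array(p["T"]); d=T[:3,:3]@np.array([(uv[0]-cx)/f,(uv[1]-cy)/f,1.]); return T[:3,3],d/np.linalg.norm(d)
def onz(p,uv,z):
    o,d=ray(p,uv); return o+d*(z-o[2])/d[2]
def proj(p,X):
    f,cx,cy=K(p);T=np.array(p["T"]); c=(np.atleast_2d(X)-T[:3,3])@T[:3,:3]; return np.c_[f*c[:,0]/c[:,2]+cx,f*c[:,1]/c[:,2]+cy]
def tri(rs):
    A=0;b=0
    for o,d in rs:
        M=np.eye(3)-np.outer(d,d);A=A+M;b=b+M@o
    return np.linalg.solve(A,b)
def save(n,im): cv2.imwrite("pics/"+n+".png",im[:,:,::-1])
E
python3 - <<'E'
from h import *
np.set_printoptions(precision=3,suppress=True)
s=observe(); print(s["clock"],s["position"],s["ee_rot"],grasp_offset)
ims={}
for c in ["scene","side","wrist"]:
    ims[c]=get_image(c); p=camera_params(c); print(c,p["vertical_fov"],p["cx"],p["cy"],np.array(p["T"]).round(3).tolist())
    np.save("pics/"+c+"0.npy",ims[c])
save("scene0",ims["scene"]);
save("sw0",np.vstack([cv2.resize(ims[c],(400,300)) for c in("side","wrist")]))
E
```

```text
0.0 [ 0.624 -0.     0.226] [-2.221 -2.221  0.002] 0.0188
scene 55.97523939228931 325.34905225618195 227.38805148934986 [[-0.43, 0.709, -0.558, 1.066], [0.903, 0.347, -0.254, 0.211], [0.014, -0.613, -0.79, 0.708], [0.0, 0.0, 0.0, 1.0]]
side 55.42006129337231 322.2229984683478 240.93809679007464 [[0.794, -0.398, 0.459, 0.193], [-0.607, -0.537, 0.585, -0.472], [0.014, -0.744, -0.668, 0.628], [0.0, 0.0, 0.0, 1.0]]
wrist 64.63647359673479 319.7778319064575 234.8494702478874 [[1.0, 0.0, -0.001, 0.624], [0.0, -0.952, -0.308, 0.085], [-0.001, 0.308, -0.952, 0.384], [0.0, 0.0, 0.0, 1.0]]
```

View pics/scene0.png

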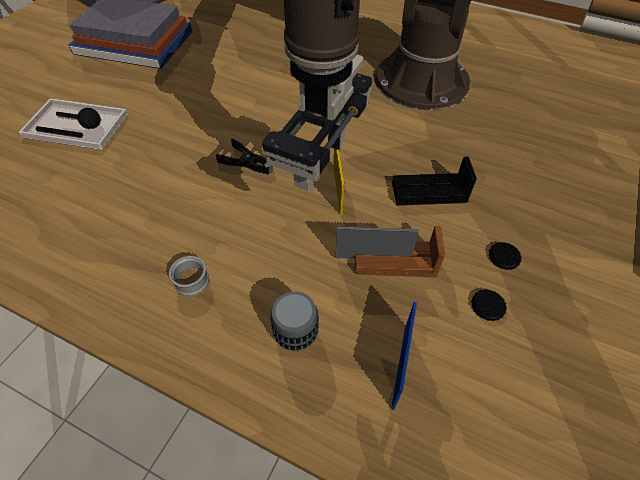

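View pics/sw0.png

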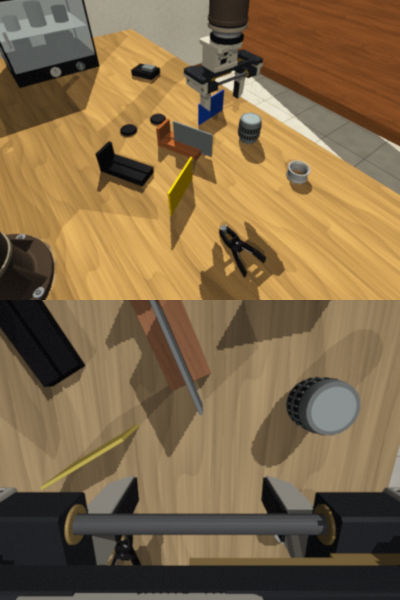

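Scene picture: the grey card at (376,243) stands in the brown wooden stand (400,262), with its stop at (437,250) and its free end at (336,243). The clamp is at (243,157), the lens at (295,320), the tube at (189,276) and the caps at (505,255) and (489,304). Look-alikes are the yellow card (340,182), the blue card (405,355) and the black stand (433,187). I choose the grey card and the brown stand.

```bash
python3 - <<'E'
from h import *
np.set_printoptions(precision=4,suppress=True)
M={}
for c in ["scene","side"]:
    for q in ["stand","card_center","clamp_pivot","lens_center","tube_center","cap1_center"]:
        for k,r in enumerate(silhouettes(q,c)):
            if r["p"]<.3: continue
            m=r["mask"]; M[f"{c}-{q}-{k}"]=m
            im=np.load(f"pics/{c}0.npy"); 
            cnt=max(cv2.findContours(m.astype(np.uint8),0,2)[0],key=cv2.contourArea)
            a=cv2.approxPolyDP(cnt,3,True)[:,0]
            print(c,q,k,round(r["p"],2),np.round(r["pixel"]),im[m].mean(0).round(),"ground",onz(camera_params(c),r["pixel"],.02)[:2],a.tolist() if q in("stand","card_center","clamp_pivot") else "")
np.savez("pics/m.npz",**M)
s=np.load("pics/scene0.npy")[120:300,200:480];d=np.load("pics/side0.npy")[180:460,240:460]
save("crop0",np.vstack([cv2.resize(s,(466,300)),np.pad(cv2.resize(d,(236,300)),((0,0),(0,230),(0,0)))]))
E
```

```text
scene stand 0 0.88 [439. 186.] [11. 10. 11.] ground [0.3776 0.1565] [[469, 158], [463, 157], [459, 172], [452, 175], [395, 175], [392, 185], [396, 204], [467, 202], [476, 180]]
scene stand 1 0.59 [413. 262.] [92. 54. 29.] ground [0.5815 0.1685] [[440, 227], [434, 227], [428, 241], [417, 241], [410, 256], [357, 255], [355, 274], [436, 276], [444, 258]]
scene card_center 0 0.75 [370. 239.] [66. 68. 67.] ground [0.5687 0.0777] [[337, 255], [410, 255], [417, 231], [339, 227]]
scene card_center 1 0.69 [406. 356.] [ 9. 28. 71.] ground [0.7573 0.2153] [[415, 302], [405, 327], [393, 408], [402, 391]]
scene card_center 2 0.6 [338. 179.] [96. 78.  4.] ground [ 0.4517 -0.0413] [[335, 149], [333, 167], [341, 215], [344, 185], [339, 152]]
scene clamp_pivot 0 0.61 [246. 161.] [17. 16. 16.] ground [ 0.4905 -0.2426] [[217, 155], [218, 161], [265, 173], [272, 169], [265, 158], [234, 140], [233, 146], [242, 152], [239, 158]]
scene clamp_pivot 1 0.45 [503. 256.] [12. 11. 13.] ground [0.4958 0.3135] [[491, 247], [489, 254], [497, 265], [510, 269], [518, 264], [520, 255], [512, 245], [498, 243]]
scene le
[... 859 characters left out ...]
] ground [ 0.4772 -0.0233] [[306, 251], [269, 307], [272, 343], [307, 286]]
side clamp_pivot 0 0.64 [383. 397.] [36. 32. 27.] ground [ 0.4758 -0.2595] [[357, 360], [351, 367], [352, 376], [370, 399], [388, 440], [393, 442], [395, 434], [382, 408], [388, 400], [402, 404], [420, 419], [425, 411], [386, 384], [376, 370]]
side lens_center 0 0.76 [399. 205.] [91. 93. 88.] ground [0.8167 0.0538] 
side lens_center 1 0.62 [380. 396.] [31. 28. 25.] ground [ 0.4733 -0.256 ] 
side lens_center 2 0.37 [479. 273.] [122. 118. 108.] ground [ 0.7907 -0.1837] 
side tube_center 0 0.66 [476. 270.] [120. 117. 108.] ground [ 0.7921 -0.1756] 
side cap1_center 0 0.72 [206. 208.] [39. 34. 30.] ground [0.4741 0.2935]
```

View pics/crop0.png

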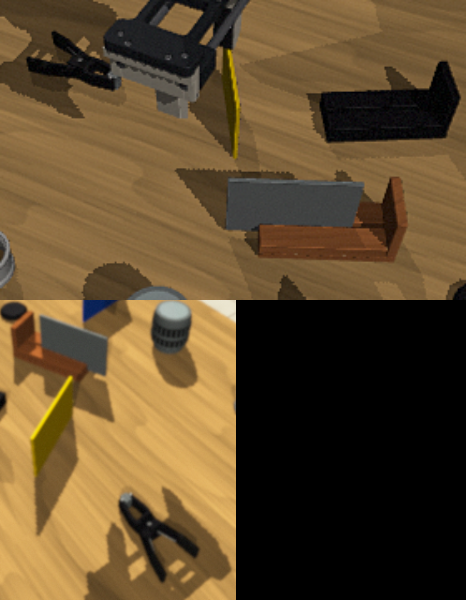

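Crop: the choice holds. The grey card is in the brown wooden stand. In the side view the clamp's jaws are at (357,362) and its handle ends at (391,440) and (423,414).

```bash
python3 - <<'E'
from h import *
np.set_printoptions(precision=4,suppress=True)
ps,pd=camera_params("scene"),camera_params("side")
def t(n,a,b):
    X=tri([ray(ps,a),ray(pd,b)]); print(n,X,"err",np.linalg.norm(proj(ps,X)-a).round(1),np.linalg.norm(proj(pd,X)-b).round(1)); return X
t("card top free",(338,227),(339,213.5)); t("card top stop",(417,230),(277,194)); t("card bot free",(337,256),(338,250))
t("stop top far corner",(435,227),(255,204)) 
t("clamp jaw",(271,169),(356,363)); t("handleA",(234,142),(392,440)); t("handleB",(217,158),(423,414))
for z in (.012,): print([onz(pd,u,z)[:2] for u in [(356,363),(391,438),(422,415)]],[onz(ps,u,z)[:2] for u in [(271,169),(217,158),(234,143)]])
E
```

```text
card top free [0.6268 0.034  0.1   ] err 0.4 0.4
card top stop [0.5706 0.1573 0.0964] err 0.3 0.2
card bot free [0.6258 0.0331 0.0093] err 1.4 1.3
stop top far corner [0.5325 0.1818 0.0743] err 0.6 0.5
clamp jaw [ 0.484  -0.188   0.0132] err 0.9 1.2
handleA [ 0.4446 -0.3083  0.0113] err 1.2 2.1
handleB [ 0.5062 -0.3101  0.0136] err 0.3 0.5
[array([ 0.4857, -0.189 ]), array([ 0.4469, -0.3078]), array([ 0.5052, -0.3104])] [array([ 0.4817, -0.1872]), array([ 0.5046, -0.3106]), array([ 0.4465, -0.3036])]
```

Request:
jog_arm:
  motion:
    - [[0.002,0.004,0.02,0,0,-0.11,0],[0.003,0.008,0.04,0,0,-0.22,0.5],[0.005,0.012,0.06,0,0,-0.33,1],[0.006,0.015,0.08,0,0,-0.428,1],[0.006,0.015,0.08,0,0,-0.428,1],[0.006,0.015,0.08,0,0,-0.428,1]]
  force: 20

```text
clock: 1.25
position: [0.6393, 0.0058, 0.146]
ee_rot: [-1.702, -2.638, 0.002]
force: [0.5, 0.8, -0.2]
width: 0.617
gripper_force: 0.0
```

```bash
python3 - <<'E'
from h import *
np.set_printoptions(precision=4,suppress=True)
p=camera_params("wrist"); im=get_image("wrist"); s=observe(); print(s["position"],s["ee_rot"],s["width"],s["force"],s["clock"])
save("w1",im)
for r in silhouettes("card_center","wrist"):
    cnt=max(cv2.findContours(r["mask"].astype(np.uint8),0,2)[0],key=cv2.contourArea)
    print(r["p"],im[r["mask"]].mean(0),cv2.approxPolyDP(cnt,4,True)[:,0].tolist())
print(proj(p,[[.6268,.034,.098],[.5706,.1573,.098],s["position"]]))
E
```

```text
[0.6401 0.0058 0.1473] [-1.7041 -2.6392 -0.0001] 0.571633581844991 [ 0.2681 -1.4731  0.1401] 1.3
0.91 [150.3347 132.6939  63.9445] [[184, 168], [0, 187], [0, 208], [128, 195]]
0.84 [117.8698 119.062  116.1361] [[316, 0], [314, 212], [322, 212], [325, 0]]
0.59 [16.5022 29.6914 59.3452] [[510, 13], [639, 51], [639, 0], [525, 0]]
[[319.85   213.4543]
 [319.0315 -77.161 ]
 [320.8243 305.729 ]]
```

View pics/w1.png

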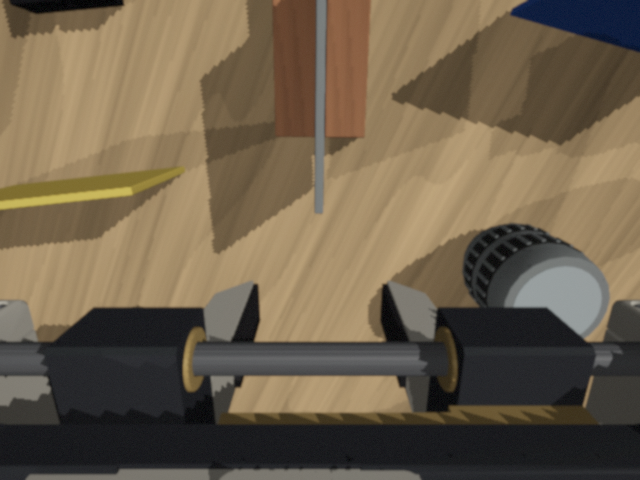

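Wrist picture: the card lies vertical in the image with its free top corner at (319,212), as predicted. The stand's open end has corners (276,137) and (364,137). The yaw is right.

Request:
jog_arm:
  motion:
    - [[0,0,0,0,0,0,1],[0,0,0,0,0,0,1],[0,0,0,0,0,0,1],[0,0,0,0,0,0,1],[0,0,0,0,0,0,1],[0,0,0.03,0,0,0,1],[0,0,0.06,0,0,0,1],[0,0,0.09,0,0,0,1],[0,0,0.103,0,0,0,1],[0,0,0.103,0,0,0,1]]

```text
clock: 2.18
position: [0.6376, 0.0058, 0.0406]
ee_rot: [-1.697, -2.639, 0.006]
force: [-0.2, -0.3, -0.8]
width: 0.008
gripper_force: 0.0
```

```bash
cat > pos.py <<'E'
from h import *
np.set_printoptions(precision=4,suppress=True)
O=np.array([.6401,.0058,.1473]); 
a=np.radians(24.5)
y=np.array([-np.sin(a),np.cos(a),0]); x=np.array([np.cos(a),np.sin(a),0])
s=observe(); P=np.array(s["position"])
print("tcp",P,"rot",R.from_rotvec(s["ee_rot"]).as_matrix()[:2,0],"w",s["width"],"F",s["force"],s["clock"])
E
python3 - <<'E'
from pos import *
# stand end from the last wrist picture (camera pose at O): shift present camera pose back
p=camera_params("wrist"); T=np.array(p["T"]); T[:3,3]+=O-P; p["T"]=T
e=onz(p,(320,137),.024); l=onz(p,(276,137),.024); r=onz(p,(364,137),.024); print("end",e,"width",np.linalg.norm(l-r),"edge yaw",np.degrees(np.arctan2(*(r-l)[[1,0]])))
f=onz(p,(318.5,212),.098); g=onz(p,(320.5,2),.098); print("free",f,"card yaw",np.degrees(np.arctan2(-(g-f)[0],(g-f)[1])))
print("card to push, mm",((e-f)@y-.002)*1000, "tcp to free edge along y",(f-P)@y, "lateral",(f-P)@x)
E
```

```text
tcp [0.6376 0.0058 0.0406] rot [-0.415   0.9098] w 0.007989830561066546 F [-0.1906 -0.3043 -0.7563] 2.1833
end [0.6116 0.0677 0.024 ] width 0.06339405700091891 edge yaw 24.5439839670219
free [0.6264 0.0341 0.098 ] card yaw 23.938947475220782
card to push, mm 34.722969655916884 tcp to free edge along y 0.03039727283009682 lateral 0.0015061393122221376
```

Request:
jog_arm:
  motion:
    - [[0.008,0.001,0,0,0,0,1],[0.014,0.001,0,0,0,0,1],[0.019,0.001,0,0,0,0,1],[0.024,0.001,0,0,0,0,1],[0.029,0.001,0,0,0,0,1],[0.034,0.001,0,0,0,0,1],[0.039,0.001,0,0,0,0,1],[0.044,0.001,0,0,0,0,1],[0.048,0.001,0,0,0,0,1],[0.048,0.001,0,0,0,0,1]]

```text
clock: 3.02
position: [0.6205, 0.0514, 0.0437]
ee_rot: [-1.697, -2.643, -0.0]
force: [-1.0, 0.5, -0.3]
width: 0.007
gripper_force: 0.0
```

Request:
jog_arm:
  motion:
    - [[0.002,0,0,0,0,0,1],[0.004,0,0,0,0,0,1],[0.005,0,0,0,0,0,1],[0.005,0,0,0,0,0,1]]

```text
clock: 3.35
position: [0.6188, 0.0548, 0.0436]
ee_rot: [-1.699, -2.642, 0.0]
force: [-0.5, 0.4, -1.2]
width: 0.007
gripper_force: 0.0
```

```bash
python3 - <<'E'
from pos import *
p=camera_params("wrist");get_image("wrist")
for c in ("wrist","side","scene"):
  im=get_image(c)
  if c!="wrist": save(c+"2",im)
  for r in silhouettes("card_center",c):
    col=im[r["mask"]].mean(0)
    if np.ptp(col)<20:
        cnt=max(cv2.findContours(r["mask"].astype(np.uint8),0,2)[0],key=cv2.contourArea)
        print(c,r["p"],cv2.approxPolyDP(cnt,3,True)[:,0].tolist())
E
```

```text
tcp [0.6188 0.0548 0.0436] rot [-0.4151  0.9098] w 0.006525218952884196 F [-0.4752  0.4416 -1.1564] 3.35
wrist 0.92 [[326, 0], [307, 0], [304, 305], [310, 310], [316, 340], [320, 309]]
side 0.72 [[264, 188], [266, 217], [309, 234], [288, 223], [286, 209], [299, 200]]
scene 0.61 [[372, 242], [384, 255], [429, 256], [437, 232], [377, 228]]
```

Request:
jog_arm:
  motion:
    - [[0.001,0,0,0,0,0,1],[0.002,0,0,0,0,0,1],[0.003,0,0,0,0,0,1],[0.003,0,0,0,0,0,1],[0.003,0,0,0,0,0,1]]

```text
clock: 4.12
position: [0.6183, 0.0557, 0.0439]
ee_rot: [1.7, 2.64, -0.001]
force: [2.5, -5.7, 0.4]
width: 0.004
gripper_force: 2.6
```

Request:
jog_arm:
  motion:
    - [[0.001,0,0,0,0,0,1],[0.002,0,0,0,0,0,1],[0.002,0,0,0,0,0,1],[0.002,0,0,0,0,0,1]]

```text
clock: 4.45
position: [0.6183, 0.0557, 0.0442]
ee_rot: [1.701, 2.637, -0.002]
force: [4.0, -9.3, 1.1]
width: 0.009
gripper_force: 5.0
```

Request:
jog_arm:
  motion:
    - [[0.001,0,0,0,0,0,1],[0.002,0,0,0,0,0,1],[0.002,0,0,0,0,0,1],[0.002,0,0,0,0,0,1]]

```text
clock: 4.78
position: [0.6182, 0.0558, 0.0444]
ee_rot: [1.701, 2.634, -0.003]
force: [5.3, -14.3, 1.3]
width: 0.004
gripper_force: 7.3
```

The card is against the stop (15 N, no further travel). I back off and go above the clamp.

Request:
jog_arm:
  motion:
    - [[-0.01,0,0,0,0,0,1],[-0.025,0,0,0,0,0,1],[-0.05,0,-0.02,0,0,0,1],[-0.06,0,-0.06,0,0,0,0.5],[-0.07,0,-0.1,0,0,0,0],[-0.09,-0.03,-0.13,0,0,0,-1],[-0.11,-0.06,-0.14,0,0,0,-1],[-0.13,-0.09,-0.14,0,0,0.12,-1],[-0.15,-0.12,-0.14,0,0,0.24,-1],[-0.17,-0.15,-0.14,0,0,0.36,-1]]

```text
clock: 5.62
position: [0.5491, -0.1577, 0.1843]
ee_rot: [2.151, 2.289, 0.001]
force: [0.0, -1.2, -0.5]
width: 0.46
gripper_force: 0.0
```

```bash
python3 - <<'E'
from pos import *
m=R.from_rotvec(s["ee_rot"]).as_matrix()
print("z axis",m[:,2],"shift in tool to above grip",m.T@(np.array([.477,-.2955,.13])-P),"yaw tool x",np.degrees(np.arctan2(m[1,0],m[0,0])))
E
```

```text
tcp [ 0.5491 -0.1577  0.1843] rot [-0.062   0.9981] w 0.4604949442396347 F [ 0.0458 -1.2484 -0.4635] 5.6167
z axis [ 0.001   0.0003 -1.    ] shift in tool to above grip [-0.133  -0.0806  0.0542] yaw tool x 93.55278957732105
```

Request:
jog_arm:
  motion:
    - [[-0.03,-0.02,0.01,0,0,0.06,-1],[-0.06,-0.04,0.02,0,0,0.12,-1],[-0.09,-0.06,0.03,0,0,0.12,-1],[-0.12,-0.075,0.035,0,0,0.12,-1],[-0.133,-0.08,0.035,0,0,0.12,-1],[-0.133,-0.08,0.035,0,0,0.12,-1],[-0.133,-0.08,0.035,0,0,0.12,-1]]

```text
clock: 6.2
position: [0.4789, -0.295, 0.1486]
ee_rot: [-2.281, -2.16, -0.0]
force: [-0.1, 0.4, -1.8]
width: 0.967
gripper_force: 0.0
```

```bash
python3 - <<'E'
from pos import *
p=camera_params("wrist"); im=get_image("wrist"); save("w3",im)
m=R.from_rotvec(s["ee_rot"]).as_matrix();print("yaw",np.degrees(np.arctan2(m[1,0],m[0,0])))
print(proj(p,[[.4835,-.188,.012],[.477,-.2955,.012],[.480,-.246,.012]]))
E
```

```text
tcp [ 0.4789 -0.295   0.1486] rot [0.0542 0.9985] w 0.9672194242677903 F [-0.0844  0.4097 -1.7872] 6.2
yaw 86.89089432252864
[[318.4909  79.9252]
 [317.7916 223.3076]
 [318.103  161.324 ]]
```

View pics/w3.png

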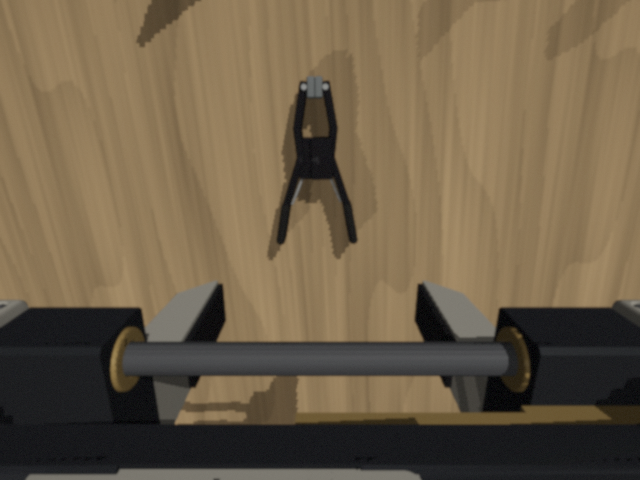

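Wrist picture: the clamp lies jaws away. The jaw tip is at (314,78), the pivot at (315,160) and the handle ends at (282,242) and (352,242), between the open fingers' lines.

```bash
python3 - <<'E'
from pos import *
p=camera_params("wrist"); m=R.from_rotvec(s["ee_rot"]).as_matrix()
j,v,a,b=[onz(p,u,.023) for u in((314,78),(315,160),(282,242),(352,242))]
h=(a+b)/2; d=(j-h)/np.linalg.norm(j-h)
print(j,v,h,"len",np.linalg.norm(j-h),"jaw-pivot",np.linalg.norm(j-v),"hw",np.linalg.norm(a-b))
g=(v+j-.058*d)/2-.05*d; g[2]=.004
print("grip",g,"shift",m.T@(g-P),"clamp yaw",np.degrees(np.arctan2(d[1],d[0])))
# check height: side+wrist pivots
print("jaw height", tri([ray(p,(314,78)),ray(camera_params("side"),(356,363)),ray(camera_params("scene"),(271,169))]))
E
```

```text
tcp [ 0.4796 -0.2937  0.1487] rot [0.0521 0.9986] w 0.9820986867279042 F [-0.1784  0.261  -0.5668] 6.25
[ 0.481 -0.186  0.023] [ 0.4786 -0.2422  0.023 ] [ 0.4766 -0.3063  0.023 ] len 0.1203545233341115 jaw-pivot 0.05623200906111122 hw 0.055402500171023966
grip [ 0.4769 -0.293   0.004 ] shift [ 0.0004 -0.0028  0.1447] clamp yaw 87.88961837276501
jaw height [ 0.4829 -0.1871  0.0132]
```

Request:
jog_arm:
  motion:
    - [[0.001,-0.003,0.03,0,0,-0.015,-1],[0.002,-0.003,0.06,0,0,-0.015,-1],[0.003,-0.003,0.09,0,0,-0.015,-1],[0.003,-0.003,0.115,0,0,-0.015,-1],[0.003,-0.003,0.13,0,0,-0.015,-1],[0.003,-0.003,0.138,0,0,-0.015,-1],[0.003,-0.003,0.141,0,0,-0.015,-1],[0.003,-0.003,0.141,0,0,-0.015,-1]]
  force: 26

```text
clock: 6.92
position: [0.4771, -0.29, 0.0077]
ee_rot: [-2.26, -2.181, -0.001]
force: [0.5, 0.1, 0.7]
width: 0.998
gripper_force: 0.0
```

Request:
jog_arm:
  motion:
    - [[0,0,0,0,0,0,1],[0,0,0,0,0,0,1],[0,0,0,0,0,0,1],[0,0,0,0,0,0,1],[0,0,0,0,0,0,1],[0,0,0,0,0,0,1],[0,0,0,0,0,0,1],[0,0,0,0,0,0,1],[0,0,0,0,0,0,1],[0,0,0,0,0,0,1]]
  force: 26

```text
clock: 7.75
position: [0.477, -0.2913, 0.0082]
ee_rot: [2.262, 2.179, 0.001]
force: [-0.4, -0.0, 5.5]
width: 0.339
gripper_force: 25.9
```

```bash
python3 - <<'E'
from pos import *
print(s["width"]*.092,s["gripper_force"])
E
```

```text
tcp [ 0.477  -0.2913  0.0082] rot [0.0372 0.9993] w 0.33899908997864037 F [-0.3824 -0.0466  5.46  ] 7.75
0.031187916278034914 25.908516654744744
```

Squeezed fully open (31 mm at 26 N). Lift and carry.

Request:
jog_arm:
  motion:
    - [[0,0,-0.008,0,0,0,1],[0,0,-0.025,0,0,0,1],[0,0,-0.05,0,0,0,1],[0,0,-0.08,0,0,0,1],[0,0.01,-0.11,0,0,0,1],[0,0.03,-0.13,0,0,-0.05,1],[0.02,0.055,-0.14,0,0,-0.1,1],[0.04,0.08,-0.14,0,0,-0.16,1],[0.065,0.105,-0.14,0,0,-0.22,1],[0.09,0.13,-0.14,0,0,-0.28,1]]

```text
clock: 8.58
position: [0.6104, -0.205, 0.1484]
ee_rot: [1.934, 2.476, -0.0]
force: [0.5, -0.6, -1.1]
width: 0.34
gripper_force: 25.9
```

```bash
python3 - <<'E'
from pos import *
m=R.from_rotvec(s["ee_rot"]).as_matrix()
print(s["width"]*.092,s["gripper_force"],"shift",m.T@(np.array([.674,-.0698,.148])-P),"yaw",np.degrees(np.arctan2(m[1,0],m[0,0])))
E
```

```text
tcp [ 0.6104 -0.205   0.1484] rot [-0.2423  0.9702] w 0.34017176762155543 F [ 0.4725 -0.5848 -1.0695] 8.5833
0.0312958026211831 25.865120077505708 shift [0.1158 0.0945 0.0004] yaw 104.02301847291797
```

Request:
jog_arm:
  motion:
    - [[0.022,0.02,0,0,0,-0.05,1],[0.045,0.04,0,0,0,-0.1,1],[0.07,0.06,0,0,0,-0.15,1],[0.095,0.08,0,0,0,-0.183,1],[0.11,0.092,0,0,0,-0.183,1],[0.115,0.094,0,0,0,-0.183,1],[0.115,0.094,0,0,0,-0.183,1],[0.115,0.094,0,0,0,-0.183,1]]

```text
clock: 9.25
position: [0.6726, -0.0726, 0.1476]
ee_rot: [-1.702, -2.64, 0.002]
force: [-0.1, -0.0, -0.3]
width: 0.338
gripper_force: 25.9
```

```bash
python3 - <<'E'
from pos import *
m=R.from_rotvec(s["ee_rot"]).as_matrix()
print("yaw",np.degrees(np.arctan2(m[1,0],m[0,0])))
save("w4",get_image("wrist"))
p=camera_params("wrist")
print(proj(p,[[.6122,.0658,.098],[.6122,.0658,.008],P,P+m@[.109,0,0]]))
E
```

```text
tcp [ 0.6726 -0.0726  0.1476] rot [-0.4127  0.9108] w 0.3381396319861317 F [-0.1107 -0.0123 -0.3419] 9.25
yaw 114.37764092793259
[[324.5172 -38.6583]
 [323.0704  10.3472]
 [320.3045 301.9669]
 [320.0693  42.5307]]
```

View pics/w4.png

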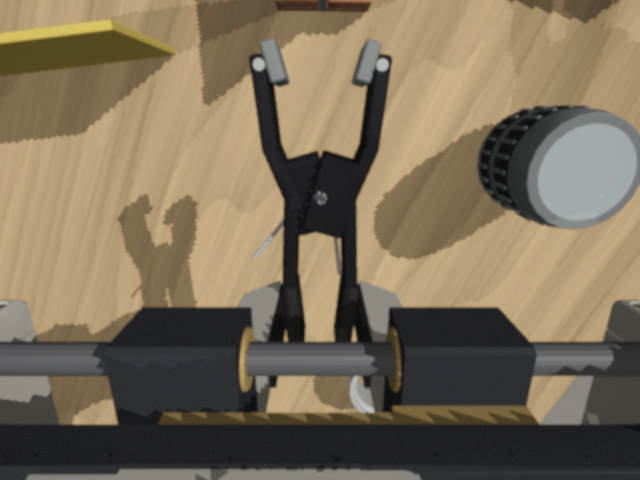

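Wrist picture: the clamp is wide open and square. The inner jaw tips are at (273,39) and (370,40) and the pivot is at (321,198). The stand's end is at the top (322,8).

```bash
python3 - <<'E'
from pos import *
m=R.from_rotvec(s["ee_rot"]).as_matrix(); p=camera_params("wrist")
a,b=[onz(p,u,P[2]+.0038+.011) for u in((273,39),(370,40))]
print("tips in tool",m.T@(a-P),m.T@(b-P))
E=np.array([.6122,.0658,0]); t=E+.02*y; mid=(a+b)/2
d=t-mid; d[2]=.053-.0038-P[2]
print("shift in tool",m.T@d,"yaw err to 24.5",np.degrees(np.arctan2(-m[0,0],m[1,0]))-24.5, "E fwd of tips",(E-mid)@y)
E
```

```text
tcp [ 0.6725 -0.0736  0.1478] rot [-0.4114  0.9114] w 0.3388182605145216 F [-0.497  -0.7672 -0.355 ] 9.3
tips in tool [ 0.1086 -0.0157 -0.0149] [ 0.1083  0.0173 -0.0149]
shift in tool [0.0635 0.0016 0.0985] yaw err to 24.5 -0.2061207194772372 E fwd of tips 0.04340486838107047
```

Request:
jog_arm:
  motion:
    - [[0,0,0.02,0,0,0,1],[0,0.001,0.045,0,0,0,1],[0,0.001,0.07,0,0,0,1],[0,0.001,0.09,0,0,0,1],[0,0.001,0.098,0,0,0,1],[0,0.001,0.098,0,0,0,1],[0.01,0.001,0.098,0,0,0,1],[0.02,0.001,0.098,0,0,0,1],[0.03,0.001,0.098,0,0,0,1],[0.03,0.001,0.098,0,0,0,1]]

```text
clock: 10.13
position: [0.6615, -0.0397, 0.0511]
ee_rot: [-1.697, -2.644, -0.004]
force: [-0.2, 0.4, -0.4]
width: 0.344
gripper_force: 25.9
```

```bash
python3 - <<'E'
from pos import *
p=camera_params("wrist"); im=get_image("wrist"); save("w5",im)
print(proj(p,[[.6122,.0658,.098],[.6122,.0658,.064],[.6122,.0658,.008]]))
E
```

```text
tcp [ 0.6615 -0.0397  0.0511] rot [-0.4165  0.9092] w 0.34419812693165724 F [-0.1758  0.4351 -0.3899] 10.1333
[[315.7368 -18.3084]
 [316.4907  14.6378]
 [317.1482  43.3714]]
```

View pics/w5.png

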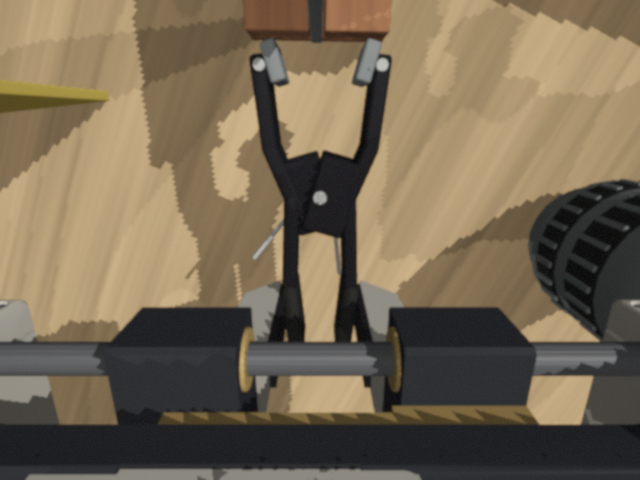

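Wrist picture: the card's free edge is at (316,40), midway between the tips (273,39) and (370,40). I go forward 29 mm.

Request:
jog_arm:
  motion:
    - [[0.006,-0.001,0,0,0,0,1],[0.012,-0.001,0,0,0,0,1],[0.018,-0.001,0,0,0,0,1],[0.024,-0.001,0,0,0,0,1],[0.028,-0.001,0,0,0,0,1],[0.029,-0.001,0,0,0,0,1],[0.029,-0.001,0,0,0,0,1],[0.029,-0.001,0,0,0,0,1],[0.029,-0.001,0,0,0,0,1]]

```text
clock: 10.93
position: [0.649, -0.0183, 0.0497]
ee_rot: [1.702, 2.64, -0.0]
force: [-0.2, -0.7, -1.0]
width: 0.338
gripper_force: 25.9
```

```bash
python3 - <<'E'
from pos import *
w=get_image("wrist");sc=get_image("scene");sd=get_image("side")
E=np.array([.6122,.0658,0]); print("tips past edge",.1085-(E-P)@y,"lateral card rel tcp",(E-P)@x,"clamp z",P[2]+.0038,s["width"]*.092,s["gripper_force"])
a=cv2.resize(w[:300],(640,300)); b=cv2.resize(sc[150:300,300:460],(320,300)); c=cv2.resize(sd[160:310,230:390],(320,300))
save("fin",np.vstack([a,np.hstack([b,c])]))
E
```

```text
tcp [ 0.649  -0.0183  0.0497] rot [-0.4128  0.9108] w 0.33828096509524164 F [-0.2147 -0.7266 -0.9625] 10.9333
tips past edge 0.016686532615867916 lateral card rel tcp 0.0013678136594332277 clamp z 0.05351647640913961 0.03112184878876223 25.8655964769423
```

View pics/fin.png

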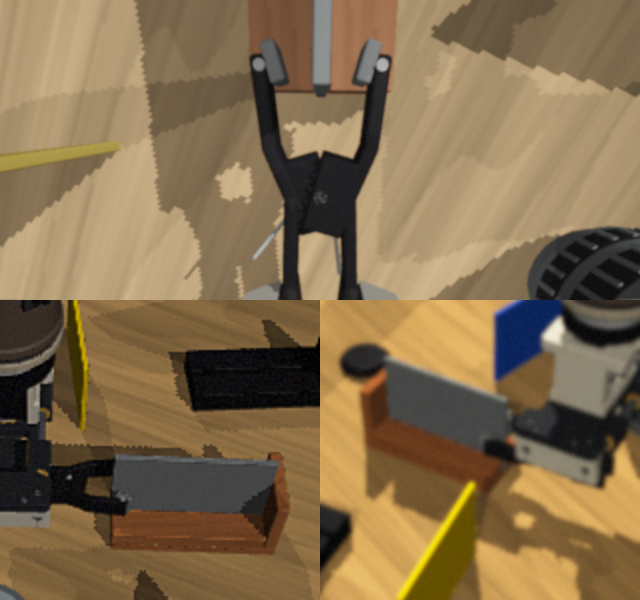

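Final pictures: the card stands against the stop. The open jaws straddle its free edge centrally, clear of card and stand. I go 4 mm further, settle, then hand in.

Request:
jog_arm:
  motion:
    - [[0.002,0,0,0,0,0,1],[0.004,0,0,0,0,0,1],[0.004,0,0,0,0,0,1],[0.004,0,0,0,0,0,1],[0.004,0,0,0,0,0,1],[0.004,0,0,0,0,0,1],[0.004,0,0,0,0,0,1],[0.004,0,0,0,0,0,1]]

```text
clock: 11.75
position: [0.6473, -0.0142, 0.0498]
ee_rot: [1.702, 2.641, 0.0]
force: [0.2, 0.7, -1.4]
width: 0.34
gripper_force: 25.9
```

```bash
python3 - <<'E'
from pos import *
print(s["width"]*.092,s["gripper_force"]); print(sign_off())
E
```

```text
tcp [ 0.6473 -0.0142  0.0498] rot [-0.4131  0.9107] w 0.34009876746684836 F [ 0.1647  0.7129 -1.3559] 11.75
0.031289086606950046 25.865476154722273
the job is handed in; nothing more can be done
None
```

The job is handed in at 11.75 s, with no verdict returned: the card is home against its stop, and the clamp is held fully open at 26 N, its jaws about 2 cm past the free edge at half height and clear of card and stand in the last pictures.

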